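# Load the treat cassette into the analyser

## Task

Load the sample cassette into the treat analyser with your fingertips: press the cassette down hard in its finger recess so that the spring bed sinks, and, keeping it pressed, slide it along the lane under the flanges and the leaf spring until it is fully home against the end stop and the bed has sprung up again behind it. Then take the fingers away. Do not lift the cassette out, and leave the other things on the table where they are.

Things in the scene. Friction and masses are not known exactly. Their poses are not given: they have to be found in the camera images.
- cassette: Black flat sample cassette with a clear window over treats, 80 (x) x 140 (y) x 16 (z) mm, about 0.25 kg, loose on the spring bed. Origin: centre of its underside. +y points forward along the lane, to the leaf spring and stop; the finger recess is at its rear (-y) end. It has 1.2 mm of sideways play in the lane.
- recess (a point): Centre of the floor of the cassette's finger recess, 44 mm behind the cassette's origin, 6 mm above its underside. The recess is a walled pocket open at the top, 50 mm wide (x), 36 mm long (y), 10 mm deep: fingertips pressed on its floor push the cassette forward by the recess's front wall, 18 mm ahead of this point. Axes as the cassette's.
- analyser: White and aluminium bench instrument fixed to the table, 130 mm wide (x), y = -190 to +296 mm in its own frame. Origin: on the table, mid lane, at the far edge of the spring bed. The lane runs along +y, its floor 30 mm above the table. The bed lies at y = -178 to -1 mm between side walls 52 mm above the table. The housing with the end stop begins at y = 146 mm and is 120 mm tall.
- flanges (a point): Mid lane at the start of the two flat steel flanges that overhang the lane's sides, on the lane floor, 8 mm past the bed's edge; axes as the analyser's. They run 78 mm along +y, undersides 21 mm and tops 27 mm above the lane floor, with a 62 mm gap between them open from above for the fingers. A cassette on the raised bed is 6 mm too high to enter under them.
- bridge (a point): Mid lane on the lane floor, under the middle of the bridge from which the leaf spring hangs; axes as the analyser's. The bridge crosses the lane, 14 mm thick along y, its underside 29 mm and its top 46 mm above the lane floor. The fingers stay before it (30 mm short of it when the cassette is home); only the cassette goes under.
- bed (a joint): Spring bed plate under the cassette (80 x 176 mm), m: 0 raised (top 41 mm above the table, 11 mm above the lane floor), 0.010 fully pressed down (top 1 mm above the lane floor). The springs push up with 8 N when raised and 11 N when fully down.
- leaf (a joint): Steel leaf spring, 36 mm wide, hinged at the bridge and sloping down along +y to its tip, rad: 0 hanging free (lowest point 11 mm above the lane floor), about 0.1 when lifted by the cassette beneath it. It presses down with about 3 N when first lifted to 5 N on the cassette and drags on it.
- stop (a point): Point on the lane floor (30 mm above the table) at the face of the end stop, mid lane; axes as the analyser's. Fully home, the cassette's front edge touches the stop: its origin is then 70 mm and the recess 114 mm before this point along the lane, and its rear end is 6 mm clear of the bed.
- weight: Bystander: steel check weight, 38 mm across, 50 mm tall. Leave it where it is.
- cup: Bystander: open steel cup, 68 mm across, 60 mm tall. Leave it where it is.
- labels: Bystander: roll of paper labels lying flat, 70 mm across, 30 mm tall. Leave it where it is.
- jar: Bystander: glass jar with steel cap, 64 mm across, 75 mm tall. Leave it where it is.
- treat: Bystander: one loose brown treat chunk, 26 x 22 x 20 mm. Leave it where it is.
- spray: Bystander: white bottle with blue cap, 60 mm across, 170 mm tall. Leave it where it is.
- scoop: Bystander: steel scoop spoon lying on the table. Leave it where it is.
Things that resemble listed ones, but are neither listed nor needed, are in the scene too. There is more than one size of the cassette; the job needs the middle-sized.

How it is judged:
By the outcome, as a careful person would: the job done as asked, in the order asked, and still so for the second after the job is handed in, with the robot touching nothing.
It also fails if it takes over 40 s, if anything falls off the work surface, if the arm or the gripper's body presses on something with over 40 N, if the wrist force passes 120 N, or if a joint passes its speed limit or range.

## Robot

A 6-joint arm with a two-finger parallel gripper is mounted at the origin on the work surface. World frame = base frame: x ahead of the robot, y to its left, z up, the work surface at z = 0. Lengths are in mm, angles in degrees, forces in N, time in s.
With the tool pointing down it reaches from about 350 to 725 mm from the base axis. Payload 6 kg.
Tool frame: the origin (TCP) lies between the finger pads; the fingertips stand 8 mm ahead of it and the grasp point (between the pads) lies 11 mm behind it; z points along the fingers, y is the line along which they close (so a half turn about z gives the same grasp; the last joint's range is limited). The gripper opens to 85 mm and grips with 20 to 120 N. Pads are 22 mm wide; open, the fingers measure 114 mm over their backs; the gripper's body (76 mm by 85 mm) begins 54 mm behind the grasp point. The pads swing forward as they close: fully open they stand 13 mm farther back than shut.
Start: joints at [87.932, 2.303, 4.859, 0, -92.561, -19.12], TCP at [216.83, 559.428, 239.261] pointing down, gripper open.
Joint ranges: [-146.85, 146.85], [-73.84, 115.35], [-62.03, 85.46], [-188.31, 113.3], [-161.28, -10.13], [-171.36, 171.36]. Speed limits (degrees/s): [147.25, 147.25, 172.46, 180, 180, 180].

## Interface

Orientations are given as [roll, pitch, yaw] about the fixed x, y, z axes, in that order (R = Rz(yaw) Ry(pitch) Rx(roll)).
In Python, from plant import bot, cams gives the robot as it stands.
- The arm moves only by the tool jog_arm, never from a script. Its argument "steps" is a list that holds one entry, the list of rows, each a list of 6 numbers: the shift along the world's x, y, z in mm, then the turn, a rotation vector about the world's x, y, z in degrees. In form: [[[tx, ty, tz, rx, ry, rz], ...]]. A call has 1 to 8 rows; each row shifts and turns the commanded pose from where the row before left it; what a row does not reach is not made up. A row lasts 1/12 s, in which the tool goes at most 41.7 mm and 7.16 degrees, less where a joint would pass 70% of its speed; a pose out of reach is approached as far as the arm can. A call with a gripper value outside its range is refused whole. "jaw" is the closure, from -1 (fully open) to 1 (shut), set as the call begins (left out, the last holds). The fingers move at their own pace and stop on an object; the grip force is fixed at half the most. Time passes only in rows, so rows that do not move let the fingers close. It gives the time, the measured TCP pose, the force, the opening and the grip force at its end, in the units of the state.
- bot.state(): the state, without advancing time (a new reading comes with each control period).
- cams.read_camera(name): name is "side" or "top"; returns (picture, depth): 400x640x3 uint8, red, green, blue; 400x640 float32, mm along the optical axis (not along the pixel's ray), 0 where there is no reading.
- cams.calibration(name): a dict with "fx", "fy", "cx", "cy" (pixels), "world_from_camera" (4x4, takes a point from camera to world coordinates). Camera axes: x right, y down, z forward; pixel columns grow to the right and rows downward; lengths in mm; the calibration is good to about 2 mm. A picture is of the moment at which its call begins. calibration takes no time and is no camera call.
- bot.close_job(): hands the job in; it is judged then, once.
Trained networks look in the newest picture that a camera, given by its name, has taken for a name from the list of things; names that differ only in an ending like _2 or _b are one class to them, and where a whole thing is asked for, a point or a joint stands for the part that bears it (a point fixed in the world has none). Each returns a list of dicts, best first, with "conf" (0 to 1); they miss things now and then, are a little off and sometimes report something else, mostly with a low value. They report only what shows in the picture. A call takes as long as a camera call. They do not tell look-alikes from the thing itself.
- cams.recognise(camera, thing): "location" ([column, row] in pixels, amid what is visible of it).
- cams.masks_of(camera, thing): "mask" (400x640 bool, what is visible of it) and "location" ([column, row] in pixels, amid what is visible of it).
- cams.place_of(camera, thing): "location" ([column, row] in pixels: a listed point, or the origin of a listed thing).
The state is a dict: "t": time; "qpos": joint angles; "joint_vel": joint speeds; "effort": joint torques, N m; "ee_pos": TCP position; "orientation": TCP orientation; "contact_force": force on the tool from outside, world axes, zero at the start; "ft_torque": the same for the moment, N m; "grip_width": finger opening in mm; "grip_force": force on a finger pad.
Only numpy, scipy, OpenCV 4.12 (cv2) and the standard library are available. Lean on these libraries where they do the work, as an engineer would, in place of code of your own. Each camera call takes 0.05 s, during which the arm holds its last target. There are 200 camera calls.

## Working session

There is one attempt and no reset: what is moved stays moved. The work goes in short steps, Python scripts to look and compute and a tool call to move; the robot and the scene stay as the last step left them, time stands still between calls to the robot, and variables do not carry over. Pictures are saved under pics/ and viewed, at most 10 in all, crops included, and the job is handed in when it is done.

Besides the shell and the picture viewer there is one more tool, called after "Emit:" as name([rows], argument=value, ...), one row to a line, values as JSON. jog_arm: Moves the arm, as the interface text tells. Its arguments: {"type":"object","properties":{"steps":{"type":"array"},"jaw":{"type":"number"}},"required":["steps"]}

```bash
mkdir -p pics; cat > h.py <<'E'
import numpy as np, cv2
from plant import bot, cams
def w(cam,D,u,v,r=1):
    c=cams.calibration(cam); p=D[int(v)-r:int(v)+r+1,int(u)-r:int(u)+r+1]; p=p[p>0]; z=np.median(p)
    return (np.array(c["world_from_camera"])@[(u-c["cx"])/c["fx"]*z,(v-c["cy"])/c["fy"]*z,z,1])[:3]
def ray(cam,u,v):
    c=cams.calibration(cam);M=np.array(c["world_from_camera"]); return M[:3,3],M[:3,:3]@[(u-c["cx"])/c["fx"],(v-c["cy"])/c["fy"],1]
def atz(cam,u,v,z):
    o,d=ray(cam,u,v); return o+d*(z-o[2])/d[2]
E
python3 - <<'E'
from h import *
np.set_printoptions(precision=1,suppress=True)
P=[]
for c in("top","side"):
    I,D=cams.read_camera(c); cv2.imwrite(f"pics/{c}0.png",I[:,:,::-1]); np.save(f"{c}.npy",D); np.save(f"{c}I.npy",I)
    print(c,np.array(cams.calibration(c)["world_from_camera"])[:3,3])
    for t in("cassette","recess","analyser","flanges","bridge","stop","bed","leaf"):
        for r in cams.place_of(c,t)[:4] if t not in("bed","leaf") else cams.recognise(c,t)[:2]:
            u,v=r["location"]; print(t,round(r["conf"],2),np.array([u,v]),w(c,D,u,v))
print(bot.state())
E
```

```text
top [ 335.1 -106.3 1293.9]
cassette 0.95 [333.3 109.6] [ 804.  -137.3   10.4]
cassette 0.67 [193.9 303.5] [242.  246.6  22.7]
cassette 0.59 [319.8 206.3] [509. -99.  56.]
cassette 0.23 [290.3 203.3] [519.6 -16.2  38.7]
recess 0.93 [174.2 319.6] [197.  303.2   8.9]
recess 0.56 [338.3 207.6] [ 506.9 -150.4   46.9]
recess 0.56 [336.3 119.2] [ 776.6 -146.3    4.5]
analyser 0.71 [288.4 206.8] [510.7 -10.5  31.8]
flanges 0.55 [283.5 206. ] [513.1   3.5  30. ]
flanges 0.42 [416.6 276.6] [ 318.4 -371.7    1.1]
bridge 0.76 [253.3 205.4] [508.8  82.7  69.8]
bridge 0.37 [419.6 281.6] [ 305.  -376.3   17.4]
bridge 0.33 [265.  161.5] [631.   52.9  73.7]
stop 0.93 [239.2 206.1] [510.6 126.3  42.6]
bed 0.73 [345. 207.] [ 509.2 -169.2   43. ]
bed 0.42 [238.8 199.4] [529.9 128.5  39.9]
leaf 0.64 [245.7 203.2] [517.8 107.2  49.4]
side [475.7 763.6 596.1]
cassette 0.72 [220.7 210. ] [ 797.2 -125.7   12. ]
cassette 0.7 [461.2 341.9] [259.3 278.8  22.1]
cassette 0.58 [327.2 206. ] [510.4 -92.5  57.5]
recess 0.95 [496.7 358.9] [201.5 298.2   7.2]
recess 0.9 [233.1 207.2] [ 771.9 -155.5    3.1]
recess 0.78 [328.4 198.5] [ 509.8 -149.    45.5]
analyser 0.64 [321.4 247.3] [510.4 155.2 119.8]
flanges 0.45 [369.  217.2] [ 402.7 -108.8   17.5]
flanges 0.38 [287.1 225.9] [609.2 -60.1  14.6]
flanges 0.36 [262.7 258.3] [643.1  85.1  27.9]
bed 0.59 [320.8 228.2] [522.  -19.3  40.5]
leaf 0.62 [314.5 150.9] [ 564.8 -392.3   71.2]
{'t': 0.9, 'qpos': array([ 87.9,   2.3,   4.9,   0. , -92.6, -19.1]), 'joint_vel': array([-0. , -0. ,  0. ,  0.1, -0. , -0. ]), 'effort': array([ -0. , -36.8,  34.7,   6.9,  -0. ,   0. ]), 'ee_pos': array([216.8, 559.4, 239.3]), 'orientation': array([180. ,  -0. , -21.2]), 'contact_force': array([-0.1, -0.5, -0.1]), 'ft_torque': array([-0.,  0., -0.]), 'grip_force': 0.0, 'grip_width': 85.77775143727692}
```

View pics/top0.png

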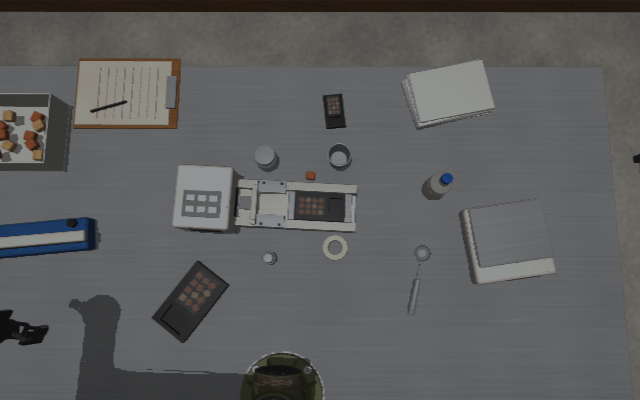

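View pics/side0.png

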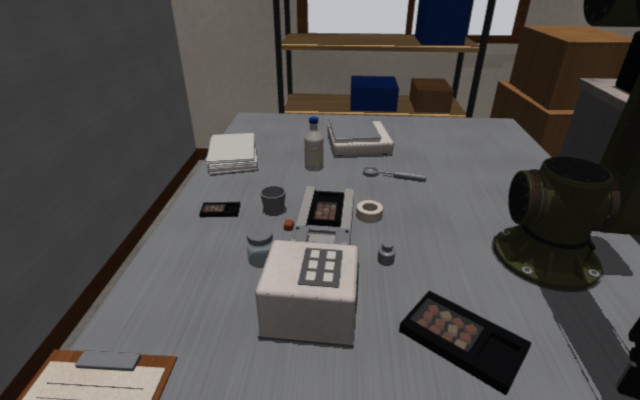

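Cassette candidates in the top view are (333,110), small and lying on the table; (194,303), large and lying on the table; and (320,206), medium and sitting on the analyser's bed. The last one fits the description. I'll confirm its size in a crop.

```bash
python3 - <<'E'
from h import *
np.set_printoptions(precision=1,suppress=True)
I=np.load("topI.npy");D=np.load("top.npy")
cv2.imwrite("pics/crop.png",cv2.resize(I[160:250,165:365,::-1],None,fx=4,fy=4,interpolation=cv2.INTER_CUBIC))
c=cams.calibration("top");M=np.array(c["world_from_camera"])
v,u=np.mgrid[:400,:640]
X=np.stack([(u-c["cx"])/c["fx"]*D,(v-c["cy"])/c["fy"]*D,D],-1)@M[:3,:3].T+M[:3,3]
print("table z",np.median(X[230:300,360:400,2]), "fx",c["fx"])
roi=np.zeros((400,640),bool);roi[155:240,165:370]=1
m=roi&(abs(X[...,0]-510)<72)&(X[...,2]>24)&(X[...,2]<135)
n,l,s,_=cv2.connectedComponentsWithStats(m.astype(np.uint8));k=1+s[1:,4].argmax();m=l==k
h=m&(X[...,2]>108);lo=m&(X[...,2]<60)&(X[...,2]>44)&(X[...,1]<-5)
for name,q in(("housing",h),("low",lo)):
    print(name,q.sum(),np.median(X[q],0),cv2.minAreaRect(X[q][:,:2].astype(np.float32)))
for t,x in(("cassette",(319.8,206.3)),("recess",(338.3,207.6))): print(t,atz("top",*x,41+6 if t=="recess" else 41))
for x in((239.2,206.1),(283.5,206)):print("stop/flange",atz("top",*x,30))
# two-view triangulation of recess
def tri(a,b):
    (o,d),(p,e)=ray("top",*a),ray("side",*b);s=np.linalg.lstsq(np.c_[d,-e],p-o,rcond=None)[0];return (o+d*s[0]+p+e*s[1])/2,np.linalg.norm(o+d*s[0]-p-e*s[1])
print("tri rec",tri((338.3,207.6),(328.4,198.5)),"cas",tri((319.8,206.3),(327.2,206)))
# height rows along lane: cross sections
for xx in range(232,362,6): print(xx,np.c_[X[180:234:3,xx,0],X[180:234:3,xx,2]].round().astype(int)[:, 1], X[206,xx,1].round())
print(X[180:234:3,320,0])
# wall lines: outer edges per column
cols=range(295,352,3)
e=[]
for xx in cols:
    r=np.where(m[:,xx])[0];e.append([X[r[0],xx,1],X[r[0],xx,0],X[r[-1],xx,0]])
e=np.array(e);print("mid",np.polyfit(e[:,0],(e[:,1]+e[:,2])/2,1),np.polyfit(e[:,0],e[:,1],1),np.polyfit(e[:,0],e[:,2],1))
E
```

```text
table z -0.9790300754474401 fx 453.0416568747279
housing 2994 [510.2 207.3 120. ] ((513.1812133789062, 211.0126495361328), (151.49729919433594, 143.55392456054688), 87.25201416015625)
low 2608 [510.1 -99.6  53. ] ((511.0084228515625, -101.8896713256836), (196.3983917236328, 130.5411834716797), 87.12115478515625)
cassette [511.2 -99.   41. ]
recess [ 506.9 -150.4   47. ]
stop/flange [512.3 128.6  30. ]
stop/flange [513.1   3.5  30. ]
tri rec (array([ 508.6, -150.5,   44.3]), np.float64(2.624479568448709)) cas (array([510.1, -99.1,  53.2]), np.float64(1.2529781816621928))
232 [113 113 115 108 108 105  99  96  95  86  87  85  82  79  75  70  67  51] 137.0
238 [52 52 49 36 32 31 31 48 49 44 31 30 28 51 54 48 -2 -3] 130.0
244 [49 52 50 28 28 29 52 44 49 46 32 30 28 48 53 49  0  3] 111.0
250 [49 57 49 28 27 32 54 51 53 52 33 32 27 76 80 44 -3  0] 94.0
256 [77 75 68 69 73 70 73 70 67 66 63 57 52 56 57 56 -2 -3] 76.0
262 [57 59 58 55 27 34 28 29 27 32 31 28 56 56 58 59 -2 -3] 65.0
268 [59 60 58 59 30 29 28 31 28 28 27 22 61 55 60 59 -1 -2] 47.0
274 [53 53 59 53 51 28 25 27 30 26 31 34 57 58 
[... 401 characters left out ...]
  3] -72.0
316 [ 0 49 50 47 54 56 56 56 55 57 60 57 57 55 57 54 48 -3] -89.0
322 [-4 53 46 55 55 58 57 55 56 58 52 55 57 57 49 52 51  5] -105.0
328 [-2  0 52 47 58 54 60 53 57 53 55 55 56 55 54 48 51 11] -122.0
334 [-1 -2 57 49 58 55 48 46 46 44 45 46 53 56 51 48 52 18] -138.0
340 [ 1 -4 53 50 54 58 49 46 48 46 45 46 55 57 52 50 54 31] -155.0
346 [-3 -5 51 53 50 34 43 35 39 43 43 39 39 39 40 53 55 36] -172.0
352 [ 1 -1 48 51 51 36 18 23 18 20 20 20 15 18 19 49 50 49] -190.0
358 [ 0 -1 -4 -1  2  0 -1  3  0 -2 -4 -4 -1 -5  2 -2  0 -2] -209.0
[593.6 575.6 567.1 557.9 549.4 541.2 532.5 523.1 515.2 506.6 498.8 490.5
 482.4 473.9 465.7 457.8 449.6 445.9]
mid [  0.  515.2] [  0.1 579.5] [  0. 451.]
```

View pics/crop.png

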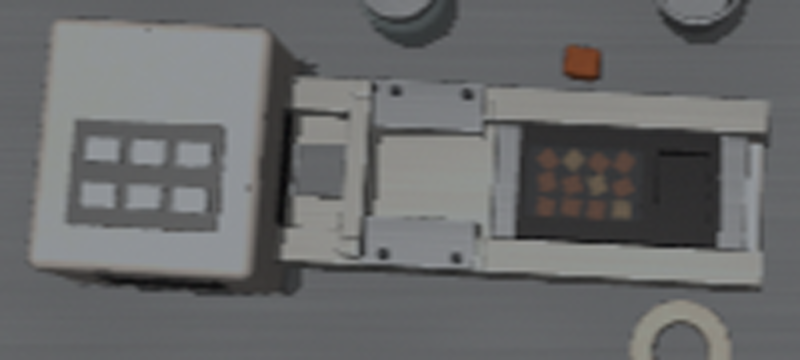

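The crop shows the medium cassette on the bed, 80×140 mm, spanning crop columns 517–720. Its recess is at crop (683,178), on the bench's right side. The lane runs along world +y and tilts about 2.8° towards +x. I put the recess centre near (508.6, −143). I'll move above it now.

Emit:
jog_arm([
  [[14.6,-35.1,0,0,0,-7.16],[14.6,-35.1,0,0,0,-7.16],[14.6,-35.1,0,0,0,-7.16],[14.6,-35.1,0,0,0,-7.16],[14.6,-35.1,0,0,0,-7.16],[14.6,-35.1,0,0,0,-7.16],[14.6,-35.1,0,0,0,-7.16],[14.6,-35.1,0,0,0,-7.16]],
], jaw=1)

```text
t: 1.57
ee_pos: [333.9, 276.9, 239.6]
orientation: [-180.0, 0.0, -78.8]
contact_force: [1.2, -0.7, 0.3]
grip_width: 0.1
grip_force: 0.0
```

Emit:
jog_arm([
  [[14.6,-35.1,0,0,0,-7.16],[14.6,-35.1,0,0,0,-7.16],[14.6,-35.1,0,0,0,0],[14.6,-35.1,0,0,0,0],[14.6,-35.1,0,0,0,0],[14.6,-35.1,0,0,0,0],[14.6,-35.1,0,0,0,0],[14.6,-35.1,0,0,0,0]],
])

```text
t: 2.23
ee_pos: [450.7, -4.1, 239.8]
orientation: [-179.9, 0.0, -92.8]
contact_force: [1.8, 0.8, -0.4]
grip_width: -0.0
grip_force: 0.0
```

Emit:
jog_arm([
  [[14.6,-35.1,0,0,0,0],[14.6,-35.1,0,0,0,0],[14.6,-35.1,-20,0,0,0],[14.6,-35.1,-20,0,0,0],[0,0,-30,0,0,0],[0,0,-30,0,0,0],[0,0,-20,0,0,0],[0,0,0,0,0,0]],
])

```text
t: 2.9
ee_pos: [505.3, -140.4, 115.0]
orientation: [179.5, 0.0, -92.9]
contact_force: [-0.3, 0.1, -1.4]
grip_width: -0.2
grip_force: 0.0
```

```bash
python3 - <<'E'
from h import *
o=[]
for c,(a,b,x,y) in dict(top=(160,250,265,385),side=(150,270,250,410)).items():
    I,D=cams.read_camera(c); o.append(cv2.resize(I[a:b,x:y,::-1],(400,300 if c=="side" else 300),interpolation=cv2.INTER_CUBIC))
cv2.imwrite("pics/hover.png",np.hstack(o)); s=bot.state(); print(s["t"],s["ee_pos"],s["contact_force"])
E
```

```text
3.0 [ 507.92290943 -140.74043914  120.96395377] [-0.28127381 -0.21261491  0.03895249]
```

View pics/hover.png

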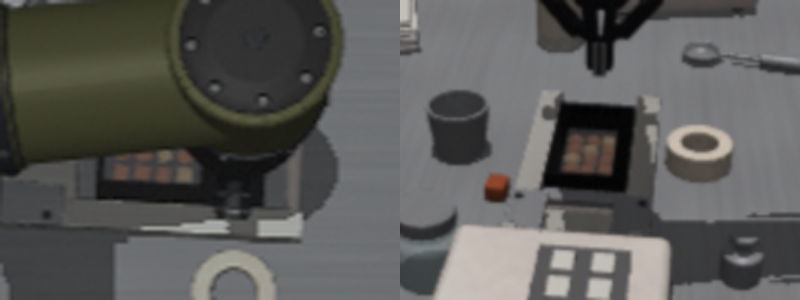

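The fingers are shut and hang centrally above the lane: the side crop shows the tips at (600,65), in line with the cassette at (590,150). I'll go down now.

Emit:
jog_arm([
  [[0.5,-1.5,-15,0,0,0],[0,0,-15,0,0,0],[0,0,-15,0,0,0],[0,0,-10,0,0,0],[0,0,-5,0,0,0],[0,0,-3,0,0,0],[0,0,0,0,0,0],[0,0,0,0,0,0]],
])

```text
t: 3.67
ee_pos: [509.1, -142.0, 58.6]
orientation: [-179.9, -0.0, -92.8]
contact_force: [0.3, -0.4, -0.3]
grip_width: -0.0
grip_force: 0.0
```

Emit:
jog_arm([
  [[0,0,-2,0,0,0],[0,0,-2,0,0,0],[0,0,-2,0,0,0],[0,0,0,0,0,0],[0,0,0,0,0,0]],
])

```text
t: 4.08
ee_pos: [509.1, -142.0, 52.6]
orientation: [-179.9, -0.0, -92.8]
contact_force: [-1.5, 1.9, 5.1]
grip_width: 0.1
grip_force: 2.9
```

Emit:
jog_arm([
  [[0,0,-2,0,0,0],[0,0,-2,0,0,0],[0,0,-2,0,0,0],[0,0,-1,0,0,0],[0,0,0,0,0,0],[0,0,0,0,0,0]],
])

```text
t: 4.58
ee_pos: [509.2, -142.0, 46.0]
orientation: [-179.9, -0.0, -92.8]
contact_force: [-2.5, 1.9, 7.2]
grip_width: 0.0
grip_force: 3.8
```

Emit:
jog_arm([
  [[0,0,-0.5,0,0,0],[0,0,-0.5,0,0,0],[0,0,0,0,0,0],[0,0,0,0,0,0]],
])

```text
t: 4.92
ee_pos: [509.2, -142.0, 45.2]
orientation: [-179.9, -0.0, -92.8]
contact_force: [-2.3, 2.5, 7.5]
grip_width: 0.2
grip_force: 4.0
```

Emit:
jog_arm([
  [[0,0,-1,0,0,0],[0,0,-0.5,0,0,0],[0,0,0,0,0,0],[0,0,0,0,0,0]],
])

```text
t: 5.25
ee_pos: [509.2, -142.0, 45.0]
orientation: [-179.9, -0.0, -92.7]
contact_force: [-6.4, 4.4, 15.7]
grip_width: -0.2
grip_force: 7.8
```

Emit:
jog_arm([
  [[0,0,-0.5,0,0,0],[0,0,0,0,0,0],[0,0,0,0,0,0]],
])

```text
t: 5.5
ee_pos: [509.3, -142.1, 45.0]
orientation: [-179.9, -0.1, -92.7]
contact_force: [-8.3, 4.7, 16.7]
grip_width: -0.0
grip_force: 9.0
```

Emit:
jog_arm([
  [[0,0,-1,0,0,0],[0,0,0,0,0,0],[0.1,2,0,0,0,0],[0.1,2,0,0,0,0],[0.1,2,0,0,0,0],[0.1,2,0,0,0,0],[0.1,2,0,0,0,0],[0.1,2,0,0,0,0]],
])

```text
t: 6.17
ee_pos: [511.1, -132.9, 45.0]
orientation: [-179.7, -0.3, -92.8]
contact_force: [-2.2, -9.1, 15.0]
grip_width: -0.2
grip_force: 7.4
```

Emit:
jog_arm([
  [[0.1,2,0,0,0,0],[0.1,2,0,0,0,0],[0.1,2,0,0,0,0],[0.1,2,0,0,0,0]],
])

```text
t: 6.5
ee_pos: [511.5, -125.0, 45.0]
orientation: [-179.7, -0.3, -92.8]
contact_force: [-2.1, -9.9, 15.5]
grip_width: -0.2
grip_force: 7.5
```

Emit:
jog_arm([
  [[0.1,2,-1,0,0,0],[0.1,2,-0.5,0,0,0],[0.1,2,0,0,0,0],[0.1,2,0,0,0,0],[0.1,2,0,0,0,0],[0.1,2,0,0,0,0]],
])

```text
t: 7.0
ee_pos: [512.2, -114.4, 45.0]
orientation: [-179.7, -0.5, -92.8]
contact_force: [-5.5, -13.6, 21.5]
grip_width: 0.0
grip_force: 10.6
```

Emit:
jog_arm([
  [[0.1,2,0,0,0,0],[0.1,2,0,0,0,0],[0.1,2,0,0,0,0],[0.1,2,0,0,0,0],[0.1,2,0,0,0,0],[0.1,2,0,0,0,0]],
])

```text
t: 7.5
ee_pos: [512.7, -102.4, 45.0]
orientation: [-179.7, -0.5, -92.8]
contact_force: [-6.1, -14.1, 21.7]
grip_width: 0.1
grip_force: 10.8
```

```bash
python3 - <<'E'
from h import *
o=[]
for c,(a,b,x,y) in dict(top=(160,250,225,345),side=(150,270,250,410)).items():
    I,D=cams.read_camera(c); o.append(cv2.resize(I[a:b,x:y,::-1],(400,300),interpolation=cv2.INTER_CUBIC))
cv2.imwrite("pics/mid.png",np.hstack(o))
E
```

```text
(no output)
```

View pics/mid.png

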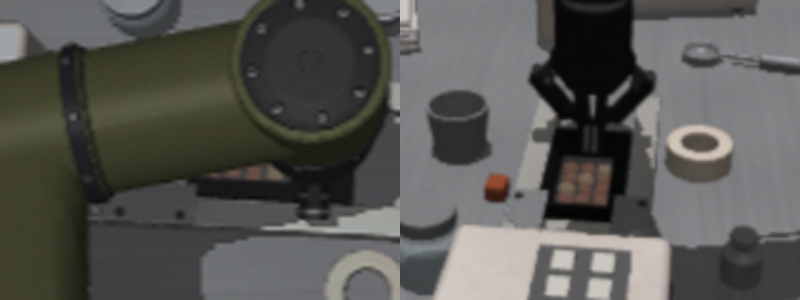

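The side crop shows the pressed cassette at (590,180) sliding in towards the flanges, with the fingers in its recess. The forces are steady, so I'll carry on.

Emit:
jog_arm([
  [[0.1,3,0,0,0,0],[0.1,3,0,0,0,0],[0.1,3,0,0,0,0],[0.1,3,0,0,0,0],[0.1,3,0,0,0,0],[0.1,3,0,0,0,0],[0.1,3,0,0,0,0],[0.1,3,0,0,0,0]],
])

```text
t: 8.27
ee_pos: [514.2, -77.7, 45.0]
orientation: [-179.6, -0.4, -92.8]
contact_force: [-2.2, -13.5, 20.4]
grip_width: -0.2
grip_force: 14.2
```

Emit:
jog_arm([
  [[0.1,3,0,0,0,0],[0.1,3,0,0,0,0],[0.1,3,0,0,0,0],[0.1,3,0,0,0,0],[0.1,3,0,0,0,0],[0.1,3,0,0,0,0],[0.1,3,0,0,0,0],[0.1,3,0,0,0,0]],
])

```text
t: 8.93
ee_pos: [515.3, -53.2, 44.8]
orientation: [-179.5, -0.4, -92.8]
contact_force: [-1.1, -11.9, 19.9]
grip_width: -0.5
grip_force: 13.9
```

Emit:
jog_arm([
  [[0.1,3,0,0,0,0],[0.1,3,0,0,0,0],[0.1,3,0,0,0,0],[0.1,3,0,0,0,0],[0.1,3,0,0,0,0],[0.1,3,0,0,0,0],[0.1,3,0,0,0,0],[0.1,3,0,0,0,0]],
])

```text
t: 9.6
ee_pos: [516.4, -28.8, 44.7]
orientation: [-179.5, -0.3, -92.8]
contact_force: [-1.2, -11.4, 19.0]
grip_width: 0.1
grip_force: 13.2
```

Emit:
jog_arm([
  [[0.1,3,0,0,0,0],[0.1,3,0,0,0,0],[0.1,3,0,0,0,0],[0.1,3,0,0,0,0],[0.1,3,0,0,0,0]],
])

```text
t: 10.02
ee_pos: [516.9, -13.7, 44.7]
orientation: [-179.5, -0.3, -92.8]
contact_force: [-1.0, -10.4, 18.5]
grip_width: -0.3
grip_force: 12.1
```

Emit:
jog_arm([
  [[0.1,3,0,0,0,0],[0.1,3,0,0,0,0],[0.1,3,0,0,0,0],[0.1,3,0,0,0,0],[0.1,3,0,0,0,0],[0.1,3,0,0,0,0],[0.1,3,0,0,0,0]],
])

```text
t: 10.6
ee_pos: [517.5, 7.1, 44.6]
orientation: [-179.5, -0.3, -92.8]
contact_force: [-1.0, -14.7, 19.1]
grip_width: -0.4
grip_force: 12.7
```

Emit:
jog_arm([
  [[0.1,2,0,0,0,0],[0.1,2,0,0,0,0],[0.1,2,0,0,0,0],[0.1,2,0,0,0,0]],
])

```text
t: 10.93
ee_pos: [517.6, 14.1, 44.6]
orientation: [-179.6, -0.4, -92.8]
contact_force: [-0.6, -16.7, 19.5]
grip_width: -0.0
grip_force: 13.0
```

Emit:
jog_arm([
  [[0.1,2,0,0,0,0],[0.1,2,0,0,0,0],[0.1,2,0,0,0,0]],
])

```text
t: 11.18
ee_pos: [517.7, 18.5, 44.6]
orientation: [-179.6, -0.6, -92.8]
contact_force: [1.9, -27.9, 18.4]
grip_width: 0.0
grip_force: 18.0
```

Emit:
jog_arm([
  [[0.1,2,0,0,0,0],[0.1,2,0,0,0,0]],
])

```text
t: 11.35
ee_pos: [517.6, 22.4, 44.0]
orientation: [-179.7, -0.6, -92.9]
contact_force: [-1.2, -18.1, 21.7]
grip_width: 0.2
grip_force: 14.1
```

Emit:
jog_arm([
  [[0.1,2,0,0,0,0],[0,1,0,0,0,0]],
])

```text
t: 11.52
ee_pos: [517.9, 27.1, 44.1]
orientation: [-179.6, -0.4, -92.8]
contact_force: [-0.8, -13.8, 18.7]
grip_width: -0.0
grip_force: 12.6
```

Emit:
jog_arm([
  [[0,1,0,0,0,0],[0,1,0,0,0,0],[0,0,0,0,0,0]],
])

```text
t: 11.77
ee_pos: [517.9, 27.6, 44.1]
orientation: [-179.6, -0.6, -92.8]
contact_force: [0.6, -21.8, 16.8]
grip_width: -0.2
grip_force: 14.2
```

Emit:
jog_arm([
  [[0,1,0,0,0,0],[0,1,0,0,0,0],[0,0,0,0,0,0]],
])

```text
t: 12.02
ee_pos: [517.9, 27.8, 44.1]
orientation: [-179.7, -0.7, -92.9]
contact_force: [3.4, -28.8, 16.2]
grip_width: -0.1
grip_force: 18.7
```

Emit:
jog_arm([
  [[0,1,0,0,0,0],[0,1,0,0,0,0],[0,0,0,0,0,0],[0,0,0,0,0,0]],
])

```text
t: 12.35
ee_pos: [517.8, 27.9, 44.1]
orientation: [-179.7, -0.9, -92.9]
contact_force: [5.5, -36.1, 16.9]
grip_width: -0.2
grip_force: 21.5
```

Emit:
jog_arm([
  [[0,-2,1,0,0,0],[0,-2,2,0,0,0],[0,0,2,0,0,0],[0,0,0,0,0,0]],
])

```text
t: 12.68
ee_pos: [516.7, 27.6, 45.3]
orientation: [-179.8, -0.5, -92.9]
contact_force: [9.5, -21.5, -0.2]
grip_width: -0.0
grip_force: 12.8
```

Emit:
jog_arm([
  [[0,-2,0,0,0,0],[0,-2,0,0,0,0],[0,-2,0,0,0,0],[0,-2,0,0,0,0],[0,0,0,0,0,0]],
])

```text
t: 13.1
ee_pos: [515.4, 25.0, 44.2]
orientation: [-180.0, 0.0, -92.8]
contact_force: [0.5, -0.9, 1.9]
grip_width: 0.1
grip_force: 0.7
```

Emit:
jog_arm([
  [[0,0,5,0,0,0],[0,0,10,0,0,0],[0,0,15,0,0,0],[0,0,25,0,0,0],[0,0,35,0,0,0],[0,0,35,0,0,0],[0,0,0,0,0,0]],
])

```text
t: 13.68
ee_pos: [518.2, 25.2, 178.2]
orientation: [-179.3, 0.1, -92.8]
contact_force: [-0.2, 0.7, 0.5]
grip_width: -0.1
grip_force: 0.0
```

Emit:
jog_arm([
  [[-12,36,5,0,0,0],[-12,36,5,0,0,0],[-12,36,5,0,0,0],[-12,36,5,0,0,0],[-12,36,5,0,0,0],[-12,36,5,0,0,0],[-12,36,5,0,0,0],[-12,36,5,0,0,0]],
])

```text
t: 14.35
ee_pos: [418.1, 314.9, 210.1]
orientation: [-180.0, 0.1, -92.7]
contact_force: [0.5, 0.1, 0.1]
grip_width: 0.2
grip_force: 0.0
```

Emit:
jog_arm([
  [[-12,36,0,0,0,0],[-12,36,0,0,0,0],[-12,36,0,0,0,0],[-12,36,0,0,0,0],[0,0,0,0,0,0]],
])

```text
t: 14.77
ee_pos: [368.5, 461.5, 207.6]
orientation: [179.9, -0.1, -92.5]
contact_force: [1.0, -1.7, -0.7]
grip_width: -0.1
grip_force: 0.0
```

```bash
python3 - <<'E'
from h import *
o=[]
for c,(a,b,x,y) in dict(top=(160,250,230,365),side=(150,270,250,410)).items():
    I,D=cams.read_camera(c); o.append(cv2.resize(I[a:b,x:y,::-1],(400,300),interpolation=cv2.INTER_CUBIC))
    if c=="top":
        for u in range(238,352,3): print(u,*w(c,D,u,207-(u<290),3)[1:].round(),end=" | ")
cv2.imwrite("pics/end.png",np.hstack(o))
E
```

```text
238 128.0 49.0 | 241 120.0 49.0 | 244 111.0 51.0 | 247 103.0 52.0 | 250 94.0 57.0 | 253 83.0 70.0 | 256 76.0 66.0 | 259 70.0 47.0 | 262 62.0 46.0 | 265 54.0 46.0 | 268 46.0 44.0 | 271 38.0 40.0 | 274 30.0 37.0 | 277 21.0 37.0 | 280 13.0 37.0 | 283 4.0 39.0 | 286 -4.0 39.0 | 289 -13.0 38.0 | 292 -21.0 41.0 | 295 -30.0 41.0 | 298 -38.0 40.0 | 301 -46.0 40.0 | 304 -55.0 42.0 | 307 -63.0 41.0 | 310 -72.0 41.0 | 313 -80.0 41.0 | 316 -88.0 41.0 | 319 -97.0 40.0 | 322 -105.0 40.0 | 325 -113.0 40.0 | 328 -122.0 40.0 | 331 -130.0 40.0 | 334 -139.0 40.0 | 337 -147.0 40.0 | 340 -155.0 40.0 | 343 -164.0 40.0 | 346 -172.0 39.0 | 349 -181.0 39.0 |
```

View pics/end.png

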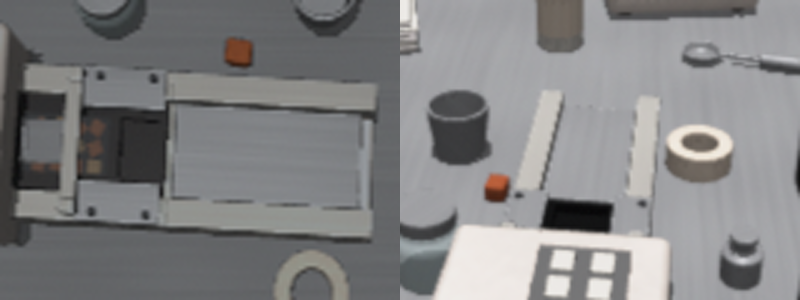

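The end view shows the bed raised (top at 41 mm), with the cassette past it under the flanges, leaf and bridge. The recess front wall is still at y≈38, where the cassette stalled against the stop. The things visible in the crops have not moved.

```bash
python3 -c "
from plant import bot
print(bot.close_job())"
```

```text
the job is handed in; nothing more can be done
None
```

The cassette is loaded fully home against the end stop with the bed sprung up behind it and the fingers clear, and I handed the job in at about 15 s; no verdict came back.

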